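Find the blind hole in the globe stand's loose leg and hold it hole-up

ROBOT

A 7-joint arm with a two-finger parallel gripper is mounted at the origin on the work surface. World frame = base frame: x ahead of the robot, y to its left, z up, the work surface at z = 0. Lengths are in m, angles in rad, forces in N, time in s.
With the tool pointing down it reaches from about 0.425 to 0.825 m from the base axis. Payload 3.6 kg.
Tool frame: the origin (TCP) lies midway between the tips of the shut fingers; the grasp point (between the pads) lies 19 mm behind it (robot.pinch_z is the z of the grasp point in the tool frame, in m); z points along the fingers, y is the line along which they close (so a half turn about z gives the same grasp; the last joint's range is limited). The gripper opens to 93 mm and grips with 3 to 60 N. Pads are 15 mm wide; open, the fingers measure 128 mm over their backs; the gripper's body (75 mm by 188 mm) begins 65 mm behind the grasp point.
Start: joints at [1.196, 0.615, -0.013, 1.423, 0.008, 1.103, -0.04], TCP at [0.222, -0.611, 0.219] pointing down, gripper open.
Joint ranges: [-3.12, 3.12], [-0.3, 2.06], [-1.34, 1.32], [0.26, 2.42], [-1.36, 4.5], [0.01, 1.98], [-2.84, 2.84]. Speed limits (rad/s): [2.79, 2.79, 3.14, 3.14, 3.14, 3.14, 3.14].

INTERFACE

Orientations are given as a rotation vector (axis times angle).
In Python, from cell import robot gives the robot as it stands.
- The arm moves only by the tool arm_command, never from a script. Its argument "targets" is a list of rows, each an object of numbers: "tx", "ty", "tz": the shift along the tool's x, y, z in mm; "wx", "wy", "wz": the turn, a rotation vector about the tool's x, y, z in units of 5 degrees (1.0 is 5 degrees); "fingers": the gripper command: -1 is shut, 1 is fully open, values between are in proportion. A call has 1 to 12 rows; each row is the pose to reach, as a shift and turn from the pose commanded when the call began, along the tool's axes at that moment; what a row does not reach only later rows make up. A row lasts 1/10 s, in which the tool goes at most 50 mm and 8.59 degrees, less where a joint would pass 70% of its speed; a pose out of reach is approached as far as the arm can. A call with a gripper value outside its range is refused whole. The fingers move at their own pace and stop on an object; "grip_force" is the grip in N (left out, the last holds). Time passes only in rows, so rows that repeat a pose let the fingers close. It gives the time, the measured TCP pose, the force, the opening and the grip force at its end, in the units of the state.
- robot.observe(): the state, without advancing time (a new reading comes with each control period).
- robot.camera(name): name is "scene" or "side" or "wrist"; returns a dict with "frame" (480x640x3 uint8, red, green, blue), "range_z" (480x640 float32, m along the optical axis (not along the pixel's ray), 0 where there is no reading), "mtx" (3x3 intrinsics, pixels), "dist" ([k1, k2, p1, p2, k3] as OpenCV has them; the pictures are not rectified), "origin" and "orientation" of the camera in the world; the wrist camera has in their place "mount" (4x4, takes a point from camera to tool coordinates, whose origin is the TCP and whose axes are the flange's). Camera axes: x right, y up, looking along -z (the intrinsics and any distortion apply to the point x, -y, -z); pixel columns grow to the right and rows downward; lengths in m; the calibration is good to about 2 mm. A picture is of the moment at which its call begins: read the wrist's pose just before it.
- robot.sign_off(): hands the job in; it is judged then, once.
The state is a dict: "time_s": time; "joint_positions": joint angles; "qvel": joint speeds; "joint_efforts": joint torques, N m; "eef_pos": TCP position; "eef_rot": TCP orientation; "contact_force": force on the tool from outside, world axes, zero at the start; "wrist_torque": the same for the moment, N m; "grip_width": finger opening in m; "grip_force": force on a finger pad.
Only numpy, scipy, OpenCV 4.12 (cv2) and the standard library are available. Lean on these libraries where they do the work, as an engineer would, in place of code of your own. Each camera call takes 0.05 s, during which the arm holds its last target. There are 200 camera calls.

TASK

The third leg has come off the wooden globe stand. Pick up the loose leg, find the end with the blind hole by trying it on the stand's bare dowel, and push it fully home so we know it fits. Then draw it off again, turn it over so that the hole faces straight up, and finish holding it still like that in the gripper, at least 10 cm clear of the shelf, ready for the glue; do not put it down or let go at the end, and leave the torch, magnifying glass, turtle and clipboard alone.

Things in the scene. Friction and masses are not known exactly. Their poses are not given: they have to be found in the camera images.
- leg: loose leg: a plain square wooden bar 38 x 38 x 90 mm, about 85 g, lying on a long face on the shelf. Origin in the middle of the bar (19 mm above the shelf as it lies). Its x axis runs along the bar towards the end with the blind hole: centred, round, 16 mm in diameter, 30 mm deep, mouth at x = +45 mm. The other end is plain.
- hole_mouth (a point): centre of the mouth of the leg's blind hole, on its axis, 45 mm from the leg's middle; axes as the leg's
- stand: globe stand, fixed to the shelf: round wooden hub 120 mm in diameter, 40 mm high (46 mm at the brass boss), two legs like the loose one fitted at +60 and -60 degrees from its x axis, reaching 149 mm from its centre, and a bare steel dowel along its -x axis. Origin at the centre of the hub's underside, z up.
- dowel_tip (a point): centre of the free end of the bare dowel: 11 mm in diameter, level, 19 mm above the shelf (the height of the hole as the leg lies), sticking 26 mm out of the hub along the stand's -x axis. Fully home, the leg's end meets the hub, its middle 105 mm from the hub's axis. Axes as the stand's.
- torch: bystander: silver metal torch lying down, 155 mm long, 40 mm thick; origin under its middle, x along it. Leave alone.
- magnifier: bystander: blue plastic magnifying glass lying flat, 170 mm long, rim 90 mm across, 14 mm high; the origin is at the handle's inner end, 50 mm from the lens centre, x towards the lens. Leave alone.
- turtle: bystander: green rubber turtle about 100 x 65 x 36 mm; origin under its middle, x to its head. Leave alone.
- clipboard: bystander, fixed: clipboard 310 x 220 mm with a chrome spring clip (20 mm high) that holds a stiff plastic bookmark; lying flat, origin under its middle, x towards the clip. Leave alone.
Not all that is in view belongs to the job. There is more than one size of the leg; the one meant has the size given above.

How it is judged:
By the outcome, as a careful person would: the job done as asked, in the order asked, and still so for the second after the job is handed in, while the arm keeps its last pose, push and grip.
It also fails if it takes over 53 s, if anything falls off the work surface, if the arm or the gripper's body presses on something with over 40 N, if the wrist force passes 120 N, or if a joint passes its speed limit or range.

## Working session

There is one attempt and no reset: what is moved stays moved. The work goes in short steps, Python scripts to look and compute and a tool call to move; the robot and the scene stay as the last step left them, time stands still between calls to the robot, and variables do not carry over. Pictures are saved under pics/ and viewed, at most 10 in all, crops included, and the job is handed in when it is done.

Besides the shell and the picture viewer there is one more tool, called as name([rows], argument=value, ...), one row to a line, values as JSON. arm_command: Moves the arm, as the interface text tells. Its arguments: {"type":"object","properties":{"targets":{"type":"array","items":{"type":"object","properties":{"tx":{"type":"number"},"ty":{"type":"number"},"tz":{"type":"number"},"wx":{"type":"number"},"wy":{"type":"number"},"wz":{"type":"number"},"fingers":{"type":"number"}}}},"grip_force":{"type":"number"}},"required":["targets"]}

```bash
mkdir -p pics
cat > h.py <<'E'
import numpy as np, cv2
from scipy.spatial.transform import Rotation as R
from cell import robot
def cam(n):
    s=robot.observe(); c=robot.camera(n)
    if n=='wrist':
        T=np.eye(4); T[:3,:3]=R.from_rotvec(s['eef_rot']).as_matrix(); T[:3,3]=s['eef_pos']; c['T']=T@np.array(c['mount'])
    else:
        T=np.eye(4); o=np.array(c['orientation']); 
        T[:3,:3]=o if o.shape==(3,3) else (R.from_rotvec(o) if o.size==3 else R.from_quat(o)).as_matrix()
        T[:3,3]=c['origin']; c['T']=T
    return c
def save(c,name):
    cv2.imwrite(f'pics/{name}.png',c['frame'][:,:,::-1]); np.savez(f'pics/{name}.npz',**{k:v for k,v in c.items()})
def ray(c,u,v):
    p=cv2.undistortPoints(np.array([[[u,v]]],float),np.array(c['mtx']),np.array(c['dist'])).ravel()
    return np.array([p[0],-p[1],-1.])
def pt(c,u,v,z=None):
    d=ray(c,u,v); T=c['T']; w=T[:3,:3]@d
    t=c['range_z'][int(round(v)),int(round(u))] if z is None else (z-T[2,3])/w[2]
    return T[:3,3]+t*w
def load(n): return dict(np.load(f'pics/{n}.npz'))
E
python3 - <<'E'
from h import *
for n in ('scene','side'):
    c=cam(n); save(c,n); print(n,c['origin'],c['orientation'])
s=robot.observe(); print(s)
print(robot.pinch_z)
E
```

```text
scene [1.37062728 0.4605496  0.64995047] [0.58568552 1.10583528 1.89955363]
side [0.42687557 0.72049057 1.05366646] [ 0.04908548 -1.03143043 -2.84842403]
{'time_s': 0.1, 'joint_positions': array([ 1.1954871 ,  0.61585057, -0.01259879,  1.42469675,  0.00811236,
        1.10338256, -0.0403869 ]), 'qvel': array([-1.14466463e-06, -7.61681373e-04, -1.12295394e-03, -3.35031940e-03,
       -2.30683524e-04,  2.07599025e-04, -6.46886584e-04]), 'joint_efforts': array([ 1.18919015e-03, -4.60041726e+01,  2.10429984e-01, -1.66243386e+01,
       -6.10764697e-02,  1.70058530e-02,  1.14247987e-04]), 'eef_pos': array([ 0.2219195 , -0.61020908,  0.21759272]), 'eef_rot': array([-3.09170669e+00, -5.44852852e-01,  6.97894366e-04]), 'contact_force': array([ 0.0944121 , -0.25290229, -0.3552901 ]), 'wrist_torque': array([-0.04102809, -0.02375338, -0.00076645]), 'grip_force': 0.0, 'grip_width': 0.09315661011821406}
-0.0188
```

View pics/scene.png

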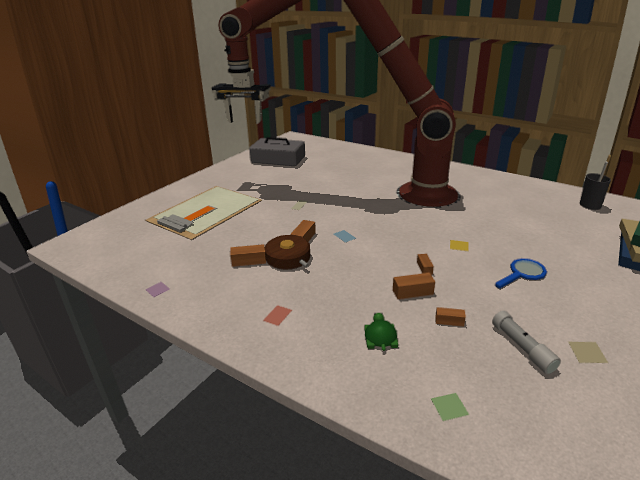

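View pics/side.png

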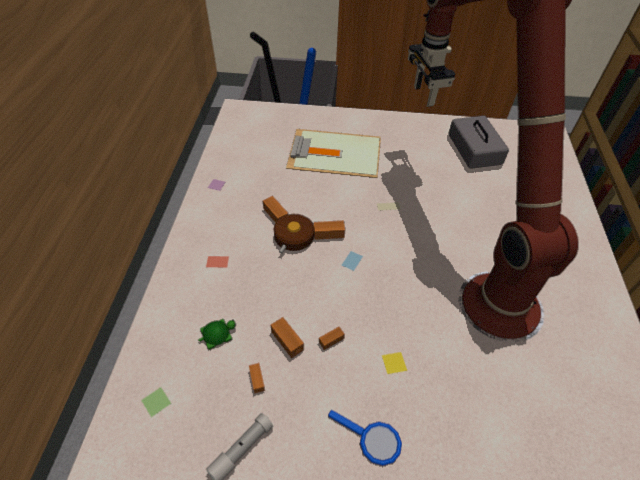

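The three loose bars are, in the side view, a large one at (287,337) and smaller ones at (332,338) and (257,378). In the scene view they are at (414,286), (426,263) and (450,317). The stand is at (294,232) with its dowel near (283,250). I'll measure each bar and make one enlarged crop.

Run:
```python
from h import *
c=load('side'); f=c['frame']
H,W=480,640
u,v=np.meshgrid(np.arange(W),np.arange(H))
p=cv2.undistortPoints(np.stack([u,v],-1).reshape(-1,1,2).astype(float),c['mtx'],c['dist']).reshape(H,W,2)
d=np.stack([p[...,0],-p[...,1],-np.ones((H,W))],-1)*c['range_z'][...,None]
P=d@c['T'][:3,:3].T+c['T'][:3,3]
for (a,b,r) in [(287,337,28),(332,338,18),(257,378,20)]:
    sl=np.s_[b-r:b+r,a-r:a+r]; hsv=cv2.cvtColor(f[sl],cv2.COLOR_RGB2HSV)
    m=(hsv[...,1]>130)&(hsv[...,0]<20)&(P[sl][...,2]>0.008)
    q=P[sl][m]; top=np.percentile(q[:,2],90); t=q[q[:,2]>top-0.006]
    bx=cv2.minAreaRect((t[:,:2]*1000).astype(np.float32)); print((a,b),'top',top.round(4),bx,len(t))
for a,b in [(294,226),(283,252),(281,253),(285,247)]: print(P[b,a])
s=f[195:405,190:370]; cv2.imwrite('pics/crop1.png',cv2.resize(s[:,:,::-1],None,fx=2.85,fy=2.85,interpolation=cv2.INTER_CUBIC)[:600])
```

```text
(287, 337) top 0.041 ((475.17742919921875, 420.11541748046875), (68.99586486816406, 604.5433959960938), 15.6461763381958) 488
(332, 338) top 0.0287 ((445.00885009765625, 425.4429931640625), (588.44482421875, 57.09855270385742), 87.97469329833984) 214
(257, 378) top 0.0285 ((516.2268676757812, 487.53076171875), (23.231340408325195, 498.9247131347656), 22.07118797302246) 242
[ 0.57352708 -0.16948023  0.04683079]
[ 0.59766016 -0.1062287   0.00111408]
[ 0.59975717 -0.08760558  0.01938116]
[ 0.59213492 -0.11215358  0.01756839]
```

View pics/crop1.png

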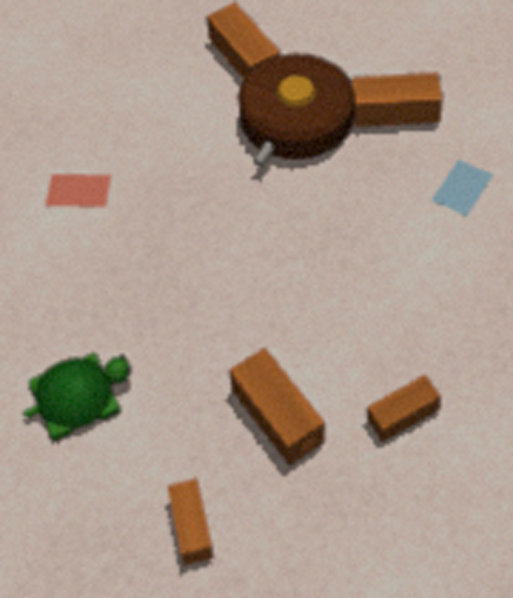

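The large bar's top is about 38-41 mm high, so it is the leg that is meant. The two small ones stand about 25-28 mm high. In the crop its top face has corners near (231,374), (265,350), (324,415) and (290,440), and the dowel runs from (270,147) to (260,165). Next I'll get accurate poses.

Run:
```python
from h import *
c=load('side'); k=2.85
g=lambda x,y,z: pt(c,190+(x+.5)/k-.5,195+(y+.5)/k-.5,z)
for q in [(231,374),(265,350),(324,415),(290,440)]: print(g(*q,.038).round(4))
print('boss',g(296,88,.046).round(4),'dowel root',g(269,148,.019).round(4),'tip',g(261,163,.019).round(4))
print('leg1 end top',g(437,73,.038).round(4),g(440,97,.038).round(4),'leg2',g(208,18,.038).round(4),g(237,3,.038).round(4))
print('small', [g(*q,.026).round(4) for q in [(367,411),(428,377),(439,398),(378,435)]])
# leg by mask/depth
f=c['frame']; hsv=cv2.cvtColor(f,cv2.COLOR_RGB2HSV)
sc=load('scene')
sub=sc['frame'][245:335,380:480]; a=cv2.resize(sub[:,:,::-1],None,fx=4,fy=4,interpolation=cv2.INTER_CUBIC)
sub=sc['frame'][215:285,225:325]; b=cv2.resize(sub[:,:,::-1],None,fx=4,fy=4,interpolation=cv2.INTER_CUBIC)
b=np.vstack([b,np.zeros((80,400,3),np.uint8)])
cv2.imwrite('pics/crop2.png',np.hstack([a,b]))
```

```text
[0.5856 0.157  0.038 ]
[0.5602 0.1299 0.038 ]
[0.5008 0.1864 0.038 ]
[0.526  0.2127 0.038 ]
boss [ 0.5752 -0.1718  0.046 ] dowel root [ 0.5948 -0.1121  0.019 ] tip [ 0.5997 -0.092   0.019 ]
leg1 end top [ 0.4343 -0.2175  0.038 ] [ 0.4288 -0.1847  0.038 ] leg2 [ 0.6843 -0.2672  0.038 ] [ 0.6572 -0.2936  0.038 ]
small [array([0.4655, 0.1718, 0.026 ]), array([0.416 , 0.1326, 0.026 ]), array([0.4049, 0.1519, 0.026 ]), array([0.4538, 0.1932, 0.026 ])]
```

View pics/crop2.png

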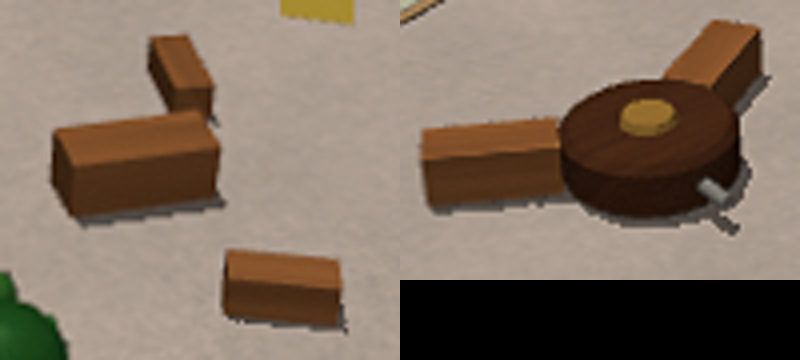

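```bash
cat >> h.py <<'E'
def down(h):
    h=np.radians(h); return np.array([[np.cos(h),np.sin(h),0],[np.sin(h),-np.cos(h),0],[0,0,-1.]])
def goal(pos,Rg):
    s=robot.observe(); R0=R.from_rotvec(s['eef_rot']).as_matrix()
    t=R0.T@(np.array(pos)-s['eef_pos'])*1000; w=np.degrees(R.from_matrix(R0.T@Rg).as_rotvec())/5
    print('t',t.round(1),'w',w.round(2),'rows',max(np.linalg.norm(t)/50,np.linalg.norm(w)*5/8.59).round(1))
def st():
    s=robot.observe(); Rm=R.from_rotvec(s['eef_rot']).as_matrix()
    print('t',s['time_s'],'pos',s['eef_pos'].round(4),'head',np.degrees(np.arctan2(Rm[1,0],Rm[0,0])).round(2),'z',Rm[:,2].round(3),'F',s['contact_force'].round(1),'grip',s['grip_width'].round(4),s['grip_force'],'q',s['joint_positions'].round(2))
E
python3 - <<'E'
from h import *
c=cam('wrist'); print(np.array(c['mount']).round(3))
st(); goal([.50,-.12,.26],down(72.5))
E
```

```text
[[-0.001  0.964  0.267  0.074]
 [ 1.     0.001 -0.001  0.   ]
 [-0.001  0.267 -0.964 -0.167]
 [ 0.     0.     0.     1.   ]]Traceback (most recent call last):
  File "<stdin>", line 3, in <module>
  File "h.py", line 31, in st
    print('t',s['time_s'],'pos',s['eef_pos'].round(4),'head',np.degrees(np.arctan2(Rm[1,0],Rm[0,0])).round(2),'z',Rm[:,2].round(3),'F',s['contact_force'].round(1),'grip',s['grip_width'].round(4),s['grip_force'],'q',s['joint_positions'].round(2))
                                                                                                                                                                          ^^^^^^^^^^^^^^^^^^^^^
AttributeError: 'float' object has no attribute 'round'
```

```bash
sed -i "s/s\['grip_width'\].round(4)/round(float(s['grip_width']),4)/" h.py
python3 - <<'E'
from h import *
st(); goal([.57,-.10,.22],down(72.5))
c=load('side'); print(pt(c,217,333,.02),pt(c,257,378,.025))
E
```

```text
t 0.15 pos [ 0.222  -0.6103  0.2178] head 19.99 z [-0.001  0.002 -1.   ] F [0.5 0.  0.1] grip 0.0927 0.0 q [ 1.2   0.62 -0.01  1.42  0.01  1.1  -0.04]
t [ 501.5 -360.6   -1.5] w [-2.00e-02 -1.00e-02 -1.05e+01] rows 12.4
[0.71716416 0.18259885 0.02      ] [0.59576804 0.28793567 0.025     ]
```

arm_command([
  {"tx": 500, "ty": -360, "tz": 0, "wz": -10.5},
  {"tx": 500, "ty": -360, "tz": 0, "wz": -10.5},
  {"tx": 500, "ty": -360, "tz": 0, "wz": -10.5},
  {"tx": 500, "ty": -360, "tz": 0, "wz": -10.5},
  {"tx": 500, "ty": -360, "tz": 0, "wz": -10.5},
  {"tx": 500, "ty": -360, "tz": 0, "wz": -10.5},
  {"tx": 500, "ty": -360, "tz": 0, "wz": -10.5},
  {"tx": 500, "ty": -360, "tz": 0, "wz": -10.5},
  {"tx": 500, "ty": -360, "tz": 0, "wz": -10.5},
  {"tx": 500, "ty": -360, "tz": 0, "wz": -10.5},
  {"tx": 500, "ty": -360, "tz": 0, "wz": -10.5},
  {"tx": 500, "ty": -360, "tz": 0, "wz": -10.5},
])

```text
$.targets[0]: bad value
```

arm_command([
  {"tx": 0},
  {"tx": 0},
  {"tx": 0},
])

```text
$.targets[0]: bad value
```

Run:
```python
from h import *
st(); c=cam('wrist'); save(c,'w1')
```

```text
t 0.15 pos [ 0.222  -0.6103  0.2178] head 19.99 z [-0.001  0.002 -1.   ] F [0.5 0.  0.1] grip 0.0927 0.0 q [ 1.2   0.62 -0.01  1.42  0.01  1.1  -0.04]
```

View pics/w1.png

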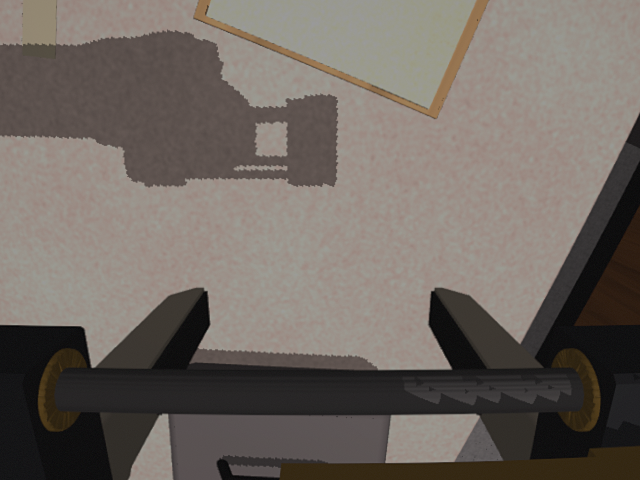

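The arm didn't move because rows need every field. The picture only shows the fingers at (200,300) and (440,300), with +x towards the top.

arm_command([
  {"tx": 500, "ty": -360, "tz": 0, "wx": 0, "wy": 0, "wz": -10.5, "fingers": 0.4},
  {"tx": 500, "ty": -360, "tz": 0, "wx": 0, "wy": 0, "wz": -10.5, "fingers": 0.4},
  {"tx": 500, "ty": -360, "tz": 0, "wx": 0, "wy": 0, "wz": -10.5, "fingers": 0.4},
  {"tx": 500, "ty": -360, "tz": 0, "wx": 0, "wy": 0, "wz": -10.5, "fingers": 0.4},
  {"tx": 500, "ty": -360, "tz": 0, "wx": 0, "wy": 0, "wz": -10.5, "fingers": 0.4},
  {"tx": 500, "ty": -360, "tz": 0, "wx": 0, "wy": 0, "wz": -10.5, "fingers": 0.4},
  {"tx": 500, "ty": -360, "tz": 0, "wx": 0, "wy": 0, "wz": -10.5, "fingers": 0.4},
  {"tx": 500, "ty": -360, "tz": 0, "wx": 0, "wy": 0, "wz": -10.5, "fingers": 0.4},
  {"tx": 500, "ty": -360, "tz": 0, "wx": 0, "wy": 0, "wz": -10.5, "fingers": 0.4},
  {"tx": 500, "ty": -360, "tz": 0, "wx": 0, "wy": 0, "wz": -10.5, "fingers": 0.4},
  {"tx": 500, "ty": -360, "tz": 0, "wx": 0, "wy": 0, "wz": -10.5, "fingers": 0.4},
  {"tx": 500, "ty": -360, "tz": 0, "wx": 0, "wy": 0, "wz": -10.5, "fingers": 0.4},
], grip_force=30)

```text
time_s: 1.4
eef_pos: [0.5607, -0.1134, 0.2187]
eef_rot: [2.534, 1.857, -0.0]
contact_force: [0.9, -0.9, 0.3]
grip_width: 0.0653
grip_force: 0.0
```

Run:
```python
from h import *
st(); goal([.54,-.17,.24],down(72.5))
```

```text
t 1.4 pos [ 0.5607 -0.1134  0.2187] head 72.46 z [-0. -0. -1.] F [ 0.9 -0.9  0.3] grip 0.0653 0.0 q [ 0.36  0.51 -0.32  1.65  0.18  1.01 -0.32]
t [-60.3  -2.7 -21.3] w [ 0.    0.   -0.01] rows 1.3
```

arm_command([
  {"tx": -110, "ty": -10, "tz": -40, "wx": 0, "wy": 0, "wz": 0, "fingers": 0.4},
  {"tx": -110, "ty": -10, "tz": -40, "wx": 0, "wy": 0, "wz": 0, "fingers": 0.4},
  {"tx": -110, "ty": -10, "tz": -40, "wx": 0, "wy": 0, "wz": 0, "fingers": 0.4},
  {"tx": -110, "ty": -10, "tz": -40, "wx": 0, "wy": 0, "wz": 0, "fingers": 0.4},
  {"tx": -110, "ty": -10, "tz": -40, "wx": 0, "wy": 0, "wz": 0, "fingers": 0.4},
])

```text
time_s: 1.9
eef_pos: [0.5173, -0.2158, 0.2584]
eef_rot: [-2.533, -1.857, -0.001]
contact_force: [0.4, 0.2, -0.5]
grip_width: 0.0653
grip_force: 0.0
```

Run:
```python
from h import *
st(); c=cam('wrist'); save(c,'w2')
```

```text
t 1.9 pos [ 0.5173 -0.2158  0.2584] head 72.5 z [ 0.     0.001 -1.   ] F [ 0.4  0.2 -0.5] grip 0.0653 0.0 q [ 0.57  0.45 -0.32  1.62  0.15  1.09 -0.1 ]
```

View pics/w2.png

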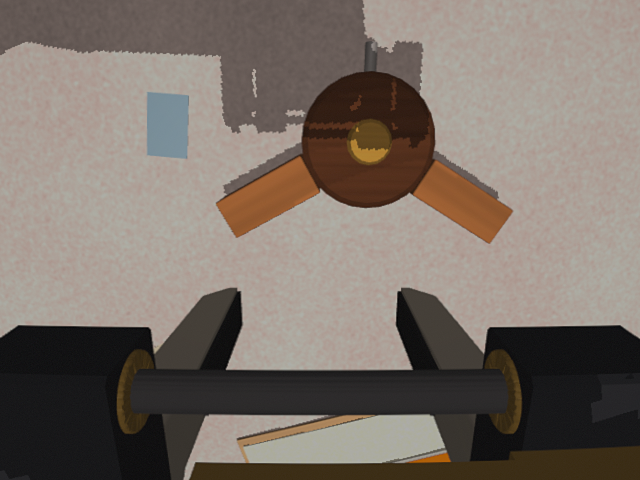

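The wrist view shows the boss at (370,142), the dowel tip at (371,40) and the fitted legs' outer ends at (217,203)/(237,237) and (512,210)/(490,243).

Run:
```python
from h import *
c=load('w2')
b=pt(c,370,142,.046); t=pt(c,371.5,40,.019); print(b,t,np.linalg.norm((t-b)[:2]),np.degrees(np.arctan2(*(t-b)[1::-1])))
for p,q in [((217,203),(237,237)),((512,210),(490,243))]:
    m=(pt(c,*p,.038)+pt(c,*q,.038))/2; d=(m-b)[:2]; print(m,np.linalg.norm(d),np.degrees(np.arctan2(d[1],d[0])))
hub=[(303,140),(434,140),(368,207)]
for h in hub:
    m=pt(c,*h,.04); print(m,np.linalg.norm((m-b)[:2]))
s=c['frame'];st(); goal([.60,.115,.25],down(136.7)); goal([.60,.115,.25],down(-43.3))
```

```text
[ 0.57831987 -0.17197143  0.046     ] [ 0.6067673  -0.08909772  0.019     ] 0.08762025021252817 71.05458404842247
[ 0.43354305 -0.20067066  0.038     ] 0.1475939525063773 -168.78756990445356
[ 0.67597915 -0.28363081  0.038     ] 0.14834133297641766 -48.826482782030524
[ 0.52322316 -0.15305933  0.04      ] 0.05825217364138385
[ 0.63349374 -0.18748175  0.04      ] 0.057312528986396175
[ 0.56131738 -0.22774807  0.04      ] 0.05831053556797158
t 1.95 pos [ 0.5175 -0.2149  0.2582] head 72.61 z [-0.     0.002 -1.   ] F [-0.2  0.6 -0.4] grip 0.0652 0.0 q [ 0.56  0.45 -0.32  1.62  0.15  1.09 -0.1 ]
t [339.5 -19.9   8.8] w [  0.    -0.02 -12.82] rows 7.5
t [339.5 -19.9   8.8] w [-0.03 -0.   23.18] rows 13.5
```

arm_command([
  {"tx": 345, "ty": -40, "tz": 0, "wx": 0, "wy": 0, "wz": -12.8, "fingers": 0.4},
  {"tx": 345, "ty": -40, "tz": 0, "wx": 0, "wy": 0, "wz": -12.8, "fingers": 0.4},
  {"tx": 345, "ty": -40, "tz": 0, "wx": 0, "wy": 0, "wz": -12.8, "fingers": 0.4},
  {"tx": 345, "ty": -40, "tz": 0, "wx": 0, "wy": 0, "wz": -12.8, "fingers": 0.4},
  {"tx": 345, "ty": -40, "tz": 0, "wx": 0, "wy": 0, "wz": -12.8, "fingers": 0.4},
  {"tx": 345, "ty": -40, "tz": 0, "wx": 0, "wy": 0, "wz": -12.8, "fingers": 0.4},
  {"tx": 345, "ty": -40, "tz": 0, "wx": 0, "wy": 0, "wz": -12.8, "fingers": 0.4},
  {"tx": 345, "ty": -40, "tz": 0, "wx": 0, "wy": 0, "wz": -12.8, "fingers": 0.4},
  {"tx": 345, "ty": -40, "tz": 0, "wx": 0, "wy": 0, "wz": -12.8, "fingers": 0.4},
  {"tx": 345, "ty": -40, "tz": 0, "wx": 0, "wy": 0, "wz": -12.8, "fingers": 0.4},
])

```text
time_s: 2.95
eef_pos: [0.5825, 0.1243, 0.258]
eef_rot: [-1.165, -2.916, 0.002]
contact_force: [-0.7, -0.8, 0.1]
grip_width: 0.0649
grip_force: 0.0
```

Run:
```python
from h import *
st(); c=cam('wrist'); save(c,'w3'); f=c['frame']
hsv=cv2.cvtColor(f,cv2.COLOR_RGB2HSV); m=((hsv[...,1]>120)&(hsv[...,0]<20)&(np.arange(480)[:,None]<330)).astype(np.uint8)
n,l,s,ce=cv2.connectedComponentsWithStats(m)
for i in range(1,n):
    if s[i,4]>400:
        ys,xs=np.nonzero(l==i); z=np.array([pt(c,x,y)[2] for x,y in list(zip(xs,ys))[::37]])
        print(s[i],ce[i].round(),'topz',np.percentile(z,[10,50,90]).round(4))
        W=np.array([pt(c,x,y,.038)[:2]*1000 for x,y in zip(xs,ys)],np.float32)
        print(cv2.minAreaRect(W))
```

```text
t 2.95 pos [0.5825 0.1243 0.258 ] head 136.44 z [-0.001 -0.001 -1.   ] F [-0.7 -0.8  0.1] grip 0.0649 0.0 q [ 0.13  0.56 -0.63  1.52  0.34  1.18  0.25]
[ 198   42   73   41 2204] [234.  62.] topz [0.0255 0.0266 0.0277]
((441.33642578125, 159.26783752441406), (60.4425163269043, 25.58365821838379), 38.30492401123047)
[ 428   64   62   75 2328] [458. 101.] topz [0.0151 0.0263 0.0274]
((597.7605590820312, 277.1018981933594), (29.03838539123535, 60.0580940246582), 22.333749771118164)
[ 307   88   49  105 4356] [331. 140.] topz [0.0381 0.0391 0.0401]
((546.703857421875, 172.67254638671875), (37.42584991455078, 89.41236877441406), 43.12955856323242)
[   0  295   72   35 1421] [ 26. 314.] topz [0.0082 0.0256 0.0395]
((456.67083740234375, -160.5384979248047), (79.07376861572266, 36.571861267089844), 51.46490478515625)
```

View pics/w3.png

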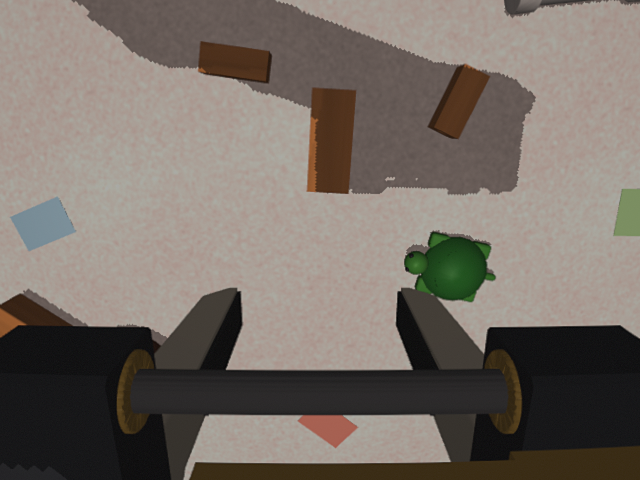

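The bar centred at (331,140) measures 89 x 37 mm with its top at 39 mm, so it is the leg. Its centre is (0.547, 0.173) and its axis 133°. The bars at (234,62) and (458,101) are only 60 mm long, and the turtle at (455,265) is clear.

Run:
```python
from h import *
goal([.5465,.1725,.10],down(133.1));goal([.5465,.1725,.006],down(133.1))
```

```text
t [ 60.   10.7 158.2] w [-0.01 -0.    0.65] rows 3.4
t [ 60.   10.8 252.2] w [-0.01 -0.    0.65] rows 5.2
```

arm_command([
  {"tx": 60, "ty": 10.7, "tz": 120, "wx": 0, "wy": 0, "wz": 0.65, "fingers": 0.4},
  {"tx": 60, "ty": 10.7, "tz": 120, "wx": 0, "wy": 0, "wz": 0.65, "fingers": 0.4},
  {"tx": 60, "ty": 10.7, "tz": 120, "wx": 0, "wy": 0, "wz": 0.65, "fingers": 0.4},
  {"tx": 60, "ty": 10.7, "tz": 170, "wx": 0, "wy": 0, "wz": 0.65, "fingers": 0.4},
  {"tx": 60, "ty": 10.7, "tz": 200, "wx": 0, "wy": 0, "wz": 0.65, "fingers": 0.4},
  {"tx": 60, "ty": 10.7, "tz": 225, "wx": 0, "wy": 0, "wz": 0.65, "fingers": 0.4},
  {"tx": 60, "ty": 10.7, "tz": 240, "wx": 0, "wy": 0, "wz": 0.65, "fingers": 0.4},
  {"tx": 60, "ty": 10.7, "tz": 250, "wx": 0, "wy": 0, "wz": 0.65, "fingers": 0.4},
  {"tx": 60, "ty": 10.7, "tz": 252, "wx": 0, "wy": 0, "wz": 0.65, "fingers": 0.4},
  {"tx": 60, "ty": 10.7, "tz": 252, "wx": 0, "wy": 0, "wz": 0.65, "fingers": 0.4},
])

```text
time_s: 4.0
eef_pos: [0.5474, 0.1734, 0.0073]
eef_rot: [1.247, 2.882, 0.001]
contact_force: [0.6, -0.8, 0.5]
grip_width: 0.065
grip_force: 0.0
```

arm_command([
  {"tx": 0, "ty": 0, "tz": 0, "wx": 0, "wy": 0, "wz": 0, "fingers": -1},
  {"tx": 0, "ty": 0, "tz": 0, "wx": 0, "wy": 0, "wz": 0, "fingers": -1},
  {"tx": 0, "ty": 0, "tz": 0, "wx": 0, "wy": 0, "wz": 0, "fingers": -1},
  {"tx": 0, "ty": 0, "tz": 0, "wx": 0, "wy": 0, "wz": 0, "fingers": -1},
  {"tx": 0, "ty": 0, "tz": 0, "wx": 0, "wy": 0, "wz": 0, "fingers": -1},
  {"tx": 0, "ty": 0, "tz": 0, "wx": 0, "wy": 0, "wz": 0, "fingers": -1},
], grip_force=35)

```text
time_s: 4.6
eef_pos: [0.547, 0.1732, 0.0071]
eef_rot: [1.247, 2.883, 0.0]
contact_force: [-0.8, -1.5, 2.6]
grip_width: 0.038
grip_force: 35.0
```

Run:
```python
from h import *
st()
```

```text
t 4.6 pos [0.547  0.1732 0.0071] head 133.23 z [ 0. -0. -1.] F [-0.8 -1.5  2.6] grip 0.038 35.000930428504944 q [-0.07  0.82 -0.44  1.83  0.56  0.62 -0.1 ]
```

The leg is held at 38.0 mm. I'll lift it and carry it to the dowel approach.

arm_command([
  {"tx": 0, "ty": 0, "tz": -15, "wx": 0, "wy": 0, "wz": 0, "fingers": -1},
  {"tx": 0, "ty": 0, "tz": -40, "wx": 0, "wy": 0, "wz": 0, "fingers": -1},
  {"tx": 0, "ty": 0, "tz": -80, "wx": 0, "wy": 0, "wz": 0, "fingers": -1},
  {"tx": 0, "ty": 0, "tz": -80, "wx": 0, "wy": 0, "wz": 0, "fingers": -1},
])

```text
time_s: 5.0
eef_pos: [0.5501, 0.1756, 0.0922]
eef_rot: [1.244, 2.877, 0.013]
contact_force: [0.5, 1.0, -0.8]
grip_width: 0.0378
grip_force: 35.0
```

Run:
```python
from h import *
st(); e=np.array([np.cos(np.radians(71.1)),np.sin(np.radians(71.1)),0]); p=np.array([.578,-.171,0])+.15*e+[0,0,.085]; print(p); goal(p,down(71.1))
```

```text
t 5.0 pos [0.5501 0.1756 0.0922] head 133.24 z [ 0.01   0.005 -1.   ] F [ 0.5  1.  -0.8] grip 0.0378 34.99980390071869 q [-0.02  0.7  -0.53  1.78  0.48  0.78 -0.03]
[ 0.62658761 -0.0290872   0.085     ]
t [-201.5  -84.6    6.9] w [ 0.13 -0.03 12.43] rows 7.2
```

arm_command([
  {"tx": -201, "ty": -85, "tz": 4, "wx": 0.1, "wy": 0, "wz": 12.4, "fingers": -1},
  {"tx": -201, "ty": -85, "tz": 4, "wx": 0.1, "wy": 0, "wz": 12.4, "fingers": -1},
  {"tx": -201, "ty": -85, "tz": 4, "wx": 0.1, "wy": 0, "wz": 12.4, "fingers": -1},
  {"tx": -201, "ty": -85, "tz": 4, "wx": 0.1, "wy": 0, "wz": 12.4, "fingers": -1},
  {"tx": -201, "ty": -85, "tz": 4, "wx": 0.1, "wy": 0, "wz": 12.4, "fingers": -1},
  {"tx": -201, "ty": -85, "tz": 4, "wx": 0.1, "wy": 0, "wz": 12.4, "fingers": -1},
  {"tx": -201, "ty": -85, "tz": 4, "wx": 0.1, "wy": 0, "wz": 12.4, "fingers": -1},
  {"tx": -201, "ty": -85, "tz": 4, "wx": 0.1, "wy": 0, "wz": 12.4, "fingers": -1},
  {"tx": -201, "ty": -85, "tz": 4, "wx": 0.1, "wy": 0, "wz": 12.4, "fingers": -1},
  {"tx": -201, "ty": -85, "tz": 4, "wx": 0.1, "wy": 0, "wz": 12.4, "fingers": -1},
])

```text
time_s: 6.0
eef_pos: [0.6223, -0.031, 0.0826]
eef_rot: [-2.548, -1.831, 0.012]
contact_force: [0.6, -0.8, -0.7]
grip_width: 0.038
grip_force: 35.0
```

Run:
```python
from h import *
st(); e=np.array([np.cos(np.radians(71.1)),np.sin(np.radians(71.1)),0]); p=np.array([.578,-.171,0])+.145*e+[0,0,.008]; print(p); goal(p,down(71.1))
c=cam('side'); save(c,'side2')
s=c['frame'][200:320,220:380]; cv2.imwrite('pics/crop3.png',cv2.resize(s[:,:,::-1],None,fx=5,fy=5,interpolation=cv2.INTER_CUBIC))
```

```text
t 6.0 pos [ 0.6223 -0.031   0.0826] head 71.39 z [-0.009 -0.002 -1.   ] F [ 0.6 -0.8 -0.7] grip 0.038 34.999818205833435 q [ 0.16  0.74 -0.25  1.64  0.23  0.81 -0.51]
[ 0.62496803 -0.03381762  0.008     ]
t [-1.5  4.  74.5] w [-0.09  0.05  0.06] rows 1.5
```

View pics/crop3.png

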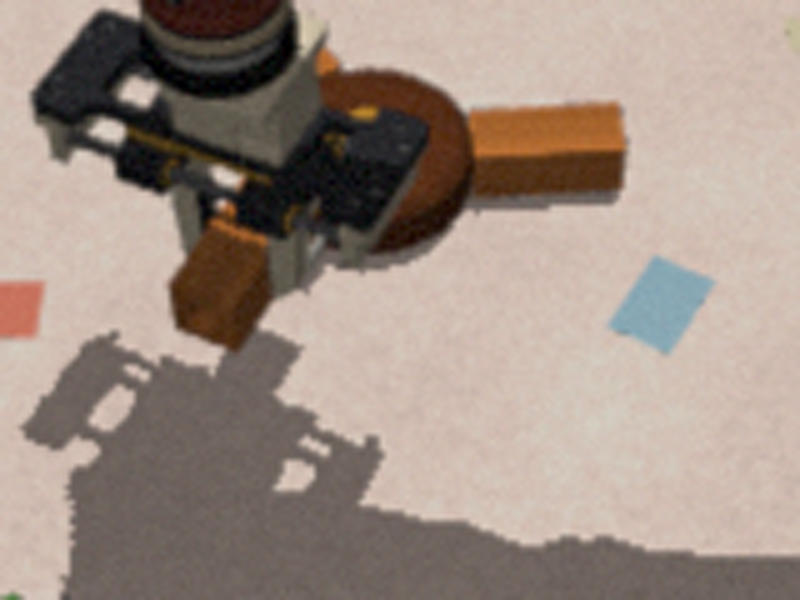

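The leg's outer end at (210,310) shows no hole, so the hole probably faces the hub. I'll lower it and try it.

arm_command([
  {"tx": -1.5, "ty": 4, "tz": 40, "wx": -0.1, "wy": 0.05, "wz": 0.06, "fingers": -1},
  {"tx": -1.5, "ty": 4, "tz": 60, "wx": -0.1, "wy": 0.05, "wz": 0.06, "fingers": -1},
  {"tx": -1.5, "ty": 4, "tz": 70, "wx": -0.1, "wy": 0.05, "wz": 0.06, "fingers": -1},
  {"tx": -1.5, "ty": 4, "tz": 73, "wx": -0.1, "wy": 0.05, "wz": 0.06, "fingers": -1},
  {"tx": -1.5, "ty": 4, "tz": 73, "wx": -0.1, "wy": 0.05, "wz": 0.06, "fingers": -1},
  {"tx": -1.5, "ty": 4, "tz": 73, "wx": -0.1, "wy": 0.05, "wz": 0.06, "fingers": -1},
])

```text
time_s: 6.65
eef_pos: [0.6264, -0.034, 0.0109]
eef_rot: [2.556, 1.822, 0.005]
contact_force: [-0.2, -0.3, -0.6]
grip_width: 0.0379
grip_force: 35.0
```

```bash
cat >> h.py <<'E'
def dow(along,z):
    e=np.array([np.cos(np.radians(71.1)),np.sin(np.radians(71.1)),0]); n=np.array([-e[1],e[0],0])
    d=robot.observe()['eef_pos']-[.578,-.171,0]; print('along',(d@e*1000).round(1),'lat',(d@n*1000).round(1)); st()
    goal(np.array([.578,-.171,z])+along*e,down(71.1))
E
python3 -c "
from h import *
dow(.125,.008)"
```

```text
along 145.3 lat -1.4
t 6.65 pos [ 0.6264 -0.034   0.0109] head 70.95 z [ 0.004 -0.    -1.   ] F [-0.2 -0.3 -0.6] grip 0.0379 34.99975562095642 q [ 0.15  0.83 -0.22  1.67  0.26  0.66 -0.54]
t [-20.3  -1.4   2.9] w [ 0.04 -0.01 -0.03] rows 0.4
```

arm_command([
  {"tx": 0, "ty": -1.4, "tz": 2.5, "wx": 0, "wy": 0, "wz": 0, "fingers": -1},
  {"tx": 0, "ty": -1.4, "tz": 2.5, "wx": 0, "wy": 0, "wz": 0, "fingers": -1},
  {"tx": -5, "ty": -1.4, "tz": 2.5, "wx": 0, "wy": 0, "wz": 0, "fingers": -1},
  {"tx": -10, "ty": -1.4, "tz": 2.5, "wx": 0, "wy": 0, "wz": 0, "fingers": -1},
  {"tx": -14, "ty": -1.4, "tz": 2.5, "wx": 0, "wy": 0, "wz": 0, "fingers": -1},
  {"tx": -17, "ty": -1.4, "tz": 2.5, "wx": 0, "wy": 0, "wz": 0, "fingers": -1},
  {"tx": -19, "ty": -1.4, "tz": 2.5, "wx": 0, "wy": 0, "wz": 0, "fingers": -1},
  {"tx": -20, "ty": -1.4, "tz": 2.5, "wx": 0, "wy": 0, "wz": 0, "fingers": -1},
  {"tx": -20, "ty": -1.4, "tz": 2.5, "wx": 0, "wy": 0, "wz": 0, "fingers": -1},
])

```text
time_s: 7.55
eef_pos: [0.6191, -0.0479, 0.0076]
eef_rot: [-2.555, -1.825, -0.012]
contact_force: [1.7, 6.7, -0.5]
grip_width: 0.0376
grip_force: 35.0
```

```bash
python3 -c "
from h import *
dow(.105,.008)"
```

```text
along 129.8 lat 1.0
t 7.55 pos [ 0.6191 -0.0479  0.0076] head 71.09 z [ 0.006  0.006 -1.   ] F [ 1.7  6.7 -0.5] grip 0.0376 34.99968945980072 q [ 0.18  0.83 -0.22  1.7   0.27  0.64 -0.52]
t [-24.8   1.   -0.5] w [ 0.04 -0.08 -0.  ] rows 0.5
```

Contact came at the tip (130 mm) with 7 N, so this is either the plain end or a small misalignment. I'll back off a little and check the outer end's depth in the side image.

Run:
```python
from h import *
c=load('side2'); np.set_printoptions(linewidth=200)
print((c['range_z'][252:272,253:275]*1000).astype(int)); print(c['frame'][252:272,253:275].sum(-1))
```

```text
[[1348 1342 1347 1346 1199 1205 1199 1198 1201 1202 1201 1201 1203 1202 1207 1205 1202 1201 1199 1202 1207 1204]
 [1343 1342 1344 1197 1196 1199 1201 1197 1197 1201 1206 1199 1200 1198 1198 1197 1199 1199 1196 1199 1206 1202]
 [1342 1339 1197 1197 1198 1198 1198 1197 1200 1195 1198 1194 1197 1194 1195 1200 1197 1199 1193 1204 1207 1211]
 [1332 1340 1192 1200 1193 1190 1196 1195 1196 1196 1197 1199 1197 1197 1192 1195 1195 1197 1195 1208 1210 1213]
 [1333 1191 1193 1195 1194 1185 1192 1189 1194 1192 1196 1191 1190 1197 1194 1197 1191 1196 1207 1212 1215 1219]
 [1334 1191 1190 1191 1190 1193 1195 1194 1190 1188 1194 1190 1187 1191 1187 1192 1191 1192 1204 1212 1215 1225]
 [1333 1192 1194 1195 1192 1190 1188 1192 1193 1187 1184 1183 1189 1189 1190 1190 1196 1196 1210 1214 1217 1229]
 [1330 1202 1201 1195 1193 1192 1191 1185 1185 1184 1183 1187 1189 1184 1189 1186 1198 1200 1207 1215 1222 1232]
 [1325 1207 1199 1199 1200 1196 1192 1192 1188 1184 1185 1185 1180 1181 1183 1193 1196 1203 1204 1221 1223 1230]
 [1324 1208 1205 1203 1202 1197 1207 1190 1196 1188 1188 1188 1181 1184 1182 1192 1
[... 2281 characters left out ...]
2 180 173 175 147 130 152 131 104 122 123 165 331 553 588 582]
 [578 541 285 187 155 156 174 178 182 149 154 137 141 143 140 136 120 178 353 558 582 582]
 [587 584 514 422 279 212 169 162 153 152 125 127 155 140 122 126 153 210 316 382 394 434]
 [585 589 583 552 510 490 412 261 190 138 133 140 146 128 123 136 193 287 295 300 295 324]
 [591 583 586 569 564 565 549 505 412 266 211 179 148 141 132 168 259 299 294 301 309 302]
 [586 575 576 574 576 574 577 569 555 549 505 416 245 149 161 232 304 317 312 307 298 302]
 [575 558 572 567 570 578 571 570 579 593 582 501 309 246 234 299 312 303 304 298 294 308]
 [374 427 570 581 586 588 581 583 596 596 553 369 293 284 295 303 307 306 298 304 296 306]]
```

arm_command([
  {"tx": 12, "ty": 1, "tz": -1, "wx": 0, "wy": 0, "wz": 0, "fingers": -1},
  {"tx": 12, "ty": 1, "tz": -1, "wx": 0, "wy": 0, "wz": 0, "fingers": -1},
])

```text
time_s: 7.75
eef_pos: [0.6229, -0.0398, 0.0084]
eef_rot: [2.556, 1.825, 0.003]
contact_force: [0.4, 1.0, -1.3]
grip_width: 0.0375
grip_force: 35.0
```

The depth on the outer end face shows a depression of about 20 mm at raw (260,263), so the hole is in the outer end, which agrees with the plain end stopping at the dowel tip. I'll lift and turn the leg half round, which should put joint 7 near 2.6, within its range.

arm_command([
  {"tx": 20, "ty": 0, "tz": -20, "wx": 0, "wy": 0, "wz": 0, "fingers": -1},
  {"tx": 20, "ty": 0, "tz": -60, "wx": 0, "wy": 0, "wz": -1.7, "fingers": -1},
  {"tx": 20, "ty": 0, "tz": -60, "wx": 0, "wy": 0, "wz": -3.4, "fingers": -1},
  {"tx": 20, "ty": 0, "tz": -60, "wx": 0, "wy": 0, "wz": -5.1, "fingers": -1},
  {"tx": 20, "ty": 0, "tz": -60, "wx": 0, "wy": 0, "wz": -6.8, "fingers": -1},
  {"tx": 20, "ty": 0, "tz": -60, "wx": 0, "wy": 0, "wz": -8.5, "fingers": -1},
  {"tx": 20, "ty": 0, "tz": -60, "wx": 0, "wy": 0, "wz": -10.2, "fingers": -1},
  {"tx": 20, "ty": 0, "tz": -60, "wx": 0, "wy": 0, "wz": -11.9, "fingers": -1},
  {"tx": 20, "ty": 0, "tz": -60, "wx": 0, "wy": 0, "wz": -13.6, "fingers": -1},
  {"tx": 20, "ty": 0, "tz": -60, "wx": 0, "wy": 0, "wz": -15.3, "fingers": -1},
  {"tx": 20, "ty": 0, "tz": -60, "wx": 0, "wy": 0, "wz": -17, "fingers": -1},
  {"tx": 20, "ty": 0, "tz": -60, "wx": 0, "wy": 0, "wz": -18, "fingers": -1},
])

```text
time_s: 8.95
eef_pos: [0.6283, -0.0247, 0.0676]
eef_rot: [0.515, 3.098, -0.004]
contact_force: [-0.7, -0.5, -0.9]
grip_width: 0.0379
grip_force: 35.0
```

arm_command([
  {"tx": 0, "ty": 0, "tz": 0, "wx": 0, "wy": 0, "wz": -1.7, "fingers": -1},
  {"tx": 0, "ty": 0, "tz": 0, "wx": 0, "wy": 0, "wz": -3.4, "fingers": -1},
  {"tx": 0, "ty": 0, "tz": 0, "wx": 0, "wy": 0, "wz": -5.1, "fingers": -1},
  {"tx": 0, "ty": 0, "tz": 0, "wx": 0, "wy": 0, "wz": -6.8, "fingers": -1},
  {"tx": 0, "ty": 0, "tz": 0, "wx": 0, "wy": 0, "wz": -8.5, "fingers": -1},
  {"tx": 0, "ty": 0, "tz": 0, "wx": 0, "wy": 0, "wz": -10.2, "fingers": -1},
  {"tx": 0, "ty": 0, "tz": 0, "wx": 0, "wy": 0, "wz": -11.9, "fingers": -1},
  {"tx": 0, "ty": 0, "tz": 0, "wx": 0, "wy": 0, "wz": -13.6, "fingers": -1},
  {"tx": 0, "ty": 0, "tz": 0, "wx": 0, "wy": 0, "wz": -15.3, "fingers": -1},
  {"tx": 0, "ty": 0, "tz": 0, "wx": 0, "wy": 0, "wz": -17, "fingers": -1},
  {"tx": 0, "ty": 0, "tz": 0, "wx": 0, "wy": 0, "wz": -18, "fingers": -1},
  {"tx": 0, "ty": 0, "tz": 0, "wx": 0, "wy": 0, "wz": -18, "fingers": -1},
])

```text
time_s: 10.15
eef_pos: [0.6284, -0.0245, 0.0672]
eef_rot: [1.82, -2.559, 0.003]
contact_force: [-0.2, -0.1, -0.2]
grip_width: 0.0377
grip_force: 35.0
```

```bash
sed -i 's/def dow(along,z):/def dow(along,z,h=251.1):/; s/,down(71.1))/,down(h))/' h.py; python3 -c "
from h import *
dow(.146,.05)"
```

```text
along 154.9 lat -0.2
t 10.15 pos [ 0.6284 -0.0245  0.0672] head -109.16 z [-0.    -0.002 -1.   ] F [-0.2 -0.1 -0.2] grip 0.0377 34.998688101768494 q [ 0.54  0.98 -1.02  1.62  0.92  1.09  2.05]
t [ 8.9  0.2 17.2] w [-0.01 -0.03 -0.05] rows 0.4
```

arm_command([
  {"tx": 9, "ty": 0, "tz": 40, "wx": 0, "wy": 0, "wz": 0, "fingers": -1},
  {"tx": 9, "ty": 0, "tz": 52, "wx": 0, "wy": 0, "wz": 0, "fingers": -1},
  {"tx": 9, "ty": 0, "tz": 58, "wx": 0, "wy": 0, "wz": 0, "fingers": -1},
  {"tx": 9, "ty": 0, "tz": 59, "wx": 0, "wy": 0, "wz": 0, "fingers": -1},
  {"tx": 9, "ty": 0, "tz": 59, "wx": 0, "wy": 0, "wz": 0, "fingers": -1},
  {"tx": 9, "ty": 0, "tz": 59, "wx": 0, "wy": 0, "wz": 0, "fingers": -1},
])

```text
time_s: 10.75
eef_pos: [0.6268, -0.0305, 0.0105]
eef_rot: [-1.821, 2.556, -0.003]
contact_force: [0.2, 0.5, -0.6]
grip_width: 0.0377
grip_force: 35.0
```

```bash
python3 -c "
from h import *
dow(.122,.0082)"
```

```text
along 148.7 lat -0.6
t 10.75 pos [ 0.6268 -0.0305  0.0105] head -109.05 z [ 0.004  0.    -1.   ] F [ 0.2  0.5 -0.6] grip 0.0377 34.99979496002197 q [ 0.53  1.04 -0.97  1.66  1.    1.01  2.01]
t [26.7  0.6  2.3] w [-0.04  0.02 -0.03] rows 0.5
```

arm_command([
  {"tx": 5, "ty": 0.6, "tz": 2, "wx": 0, "wy": 0, "wz": 0, "fingers": -1},
  {"tx": 10, "ty": 0.6, "tz": 2, "wx": 0, "wy": 0, "wz": 0, "fingers": -1},
  {"tx": 14, "ty": 0.6, "tz": 2, "wx": 0, "wy": 0, "wz": 0, "fingers": -1},
  {"tx": 17, "ty": 0.6, "tz": 2, "wx": 0, "wy": 0, "wz": 0, "fingers": -1},
  {"tx": 20, "ty": 0.6, "tz": 2, "wx": 0, "wy": 0, "wz": 0, "fingers": -1},
  {"tx": 23, "ty": 0.6, "tz": 2, "wx": 0, "wy": 0, "wz": 0, "fingers": -1},
  {"tx": 25, "ty": 0.6, "tz": 2, "wx": 0, "wy": 0, "wz": 0, "fingers": -1},
  {"tx": 25, "ty": 0.6, "tz": 2, "wx": 0, "wy": 0, "wz": 0, "fingers": -1},
])

```text
time_s: 11.55
eef_pos: [0.6171, -0.055, 0.0072]
eef_rot: [-1.822, 2.558, -0.002]
contact_force: [0.5, -0.7, -0.5]
grip_width: 0.0379
grip_force: 35.0
```

```bash
python3 -c "
from h import *
dow(.105,.0082)"
```

```text
along 122.4 lat 0.6
t 11.55 pos [ 0.6171 -0.055   0.0072] head -109.09 z [ 0.002 -0.001 -1.   ] F [ 0.5 -0.7 -0.5] grip 0.0379 34.99979496002197 q [ 0.57  1.04 -0.97  1.68  1.01  1.    2.03]
t [17.4 -0.6 -1. ] w [-0.02 -0.   -0.04] rows 0.3
```

At 122 mm there is no force, so the hole is on the dowel. I'll push it home.

arm_command([
  {"tx": 4, "ty": -0.5, "tz": -0.8, "wx": 0, "wy": 0, "wz": 0, "fingers": -1},
  {"tx": 8, "ty": -0.5, "tz": -0.8, "wx": 0, "wy": 0, "wz": 0, "fingers": -1},
  {"tx": 12, "ty": -0.5, "tz": -0.8, "wx": 0, "wy": 0, "wz": 0, "fingers": -1},
  {"tx": 15, "ty": -0.5, "tz": -0.8, "wx": 0, "wy": 0, "wz": 0, "fingers": -1},
  {"tx": 17, "ty": -0.5, "tz": -0.8, "wx": 0, "wy": 0, "wz": 0, "fingers": -1},
  {"tx": 18, "ty": -0.5, "tz": -0.8, "wx": 0, "wy": 0, "wz": 0, "fingers": -1},
  {"tx": 19, "ty": -0.5, "tz": -0.8, "wx": 0, "wy": 0, "wz": 0, "fingers": -1},
  {"tx": 19, "ty": -0.5, "tz": -0.8, "wx": 0, "wy": 0, "wz": 0, "fingers": -1},
  {"tx": 19, "ty": -0.5, "tz": -0.8, "wx": 0, "wy": 0, "wz": 0, "fingers": -1},
])

```text
time_s: 12.45
eef_pos: [0.6119, -0.0714, 0.0081]
eef_rot: [-1.822, 2.555, -0.0]
contact_force: [1.1, 2.8, -3.3]
grip_width: 0.0384
grip_force: 35.0
```

```bash
python3 -c "
from h import *
dow(.105,.0082)"
```

```text
along 105.2 lat 0.2
t 12.45 pos [ 0.6119 -0.0714  0.0081] head -109.01 z [ 0.003  0.002 -1.   ] F [ 1.1  2.8 -3.3] grip 0.0384 34.9995356798172 q [ 0.6   1.04 -0.97  1.7   1.01  0.99  2.06]
t [ 0.2 -0.2 -0.1] w [-0.02  0.03 -0.02] rows 0.0
```

arm_command([
  {"tx": 2, "ty": 0, "tz": 0, "wx": 0, "wy": 0, "wz": 0, "fingers": -1},
  {"tx": 4, "ty": 0, "tz": 0, "wx": 0, "wy": 0, "wz": 0, "fingers": -1},
  {"tx": 6, "ty": 0, "tz": 0, "wx": 0, "wy": 0, "wz": 0, "fingers": -1},
  {"tx": 8, "ty": 0, "tz": 0, "wx": 0, "wy": 0, "wz": 0, "fingers": -1},
  {"tx": 8, "ty": 0, "tz": 0, "wx": 0, "wy": 0, "wz": 0, "fingers": -1},
  {"tx": 8, "ty": 0, "tz": 0, "wx": 0, "wy": 0, "wz": 0, "fingers": -1},
])

```text
time_s: 13.05
eef_pos: [0.6117, -0.0714, 0.0089]
eef_rot: [-1.82, 2.54, 0.011]
contact_force: [6.8, 11.6, -7.1]
grip_width: 0.0376
grip_force: 35.0
```

```bash
python3 -c "
from h import *
dow(.105,.0082)"
```

```text
along 105.1 lat 0.4
t 13.05 pos [ 0.6117 -0.0714  0.0089] head -108.75 z [ 0.009  0.015 -1.   ] F [ 6.8 11.6 -7.1] grip 0.0376 34.99902427196503 q [ 0.62  1.04 -0.98  1.7   1.01  0.98  2.07]
t [ 0.1 -0.4  0.7] w [-0.05  0.2   0.03] rows 0.1
```

The leg stops firmly at 105.1 mm with 13 N, which is the fully home position. I'll draw it straight off and lift.

arm_command([
  {"tx": -6, "ty": 0, "tz": 0, "wx": 0, "wy": 0, "wz": 0, "fingers": -1},
  {"tx": -12, "ty": 0, "tz": 0, "wx": 0, "wy": 0, "wz": 0, "fingers": -1},
  {"tx": -20, "ty": 0, "tz": 0, "wx": 0, "wy": 0, "wz": 0, "fingers": -1},
  {"tx": -30, "ty": 0, "tz": 0, "wx": 0, "wy": 0, "wz": 0, "fingers": -1},
  {"tx": -42, "ty": 0, "tz": 0, "wx": 0, "wy": 0, "wz": 0, "fingers": -1},
  {"tx": -55, "ty": 0, "tz": 0, "wx": 0, "wy": 0, "wz": 0, "fingers": -1},
  {"tx": -60, "ty": 0, "tz": 0, "wx": 0, "wy": 0, "wz": 0, "fingers": -1},
  {"tx": -60, "ty": 0, "tz": -30, "wx": 0, "wy": 0, "wz": 0, "fingers": -1},
  {"tx": -60, "ty": 0, "tz": -75, "wx": 0, "wy": 0, "wz": 0, "fingers": -1},
  {"tx": -60, "ty": 0, "tz": -120, "wx": 0, "wy": 0, "wz": 0, "fingers": -1},
  {"tx": -60, "ty": 0, "tz": -160, "wx": 0, "wy": 0, "wz": 0, "fingers": -1},
  {"tx": -60, "ty": 0, "tz": -160, "wx": 0, "wy": 0, "wz": 0, "fingers": -1},
])

```text
time_s: 14.25
eef_pos: [0.6313, -0.0211, 0.1748]
eef_rot: [-1.816, 2.549, -0.009]
contact_force: [0.3, 1.8, -0.7]
grip_width: 0.0381
grip_force: 35.0
```

Run:
```python
from h import *
dow(.16,.16)
# final: tool horizontal outward along radial angle a, tool x = up
for a in (0,):
    r=np.radians(a); z=np.array([np.cos(r),np.sin(r),0]); x=np.array([0,0,1.]); goal([.6,0,.35],np.column_stack([x,np.cross(z,x),z]))
goal([.55,0,.25],down(0))
```

```text
along 159.0 lat -1.9
t 14.25 pos [ 0.6313 -0.0211  0.1748] head -109.05 z [ 0.013  0.002 -1.   ] F [ 0.3  1.8 -0.7] grip 0.0381 34.9997752904892 q [ 0.56  0.86 -1.11  1.53  0.8   1.25  2.14]
t [-0.9  2.1 14.8] w [-0.13  0.07 -0.03] rows 0.3
t [ -10.8   34.4 -175.5] w [ 16.48  11.77 -16.72] rows 15.3
t [  6.1  82.9 -76.2] w [ -0.16  -0.08 -21.81] rows 12.7
```

Withdrawn. Now I'll unwind the wrist so the hole end points outward, in three calls of about 85° each.

arm_command([
  {"tx": 6, "ty": 40, "tz": -40, "wx": 0, "wy": 0, "wz": 1.7, "fingers": -1},
  {"tx": 6, "ty": 80, "tz": -76, "wx": 0, "wy": 0, "wz": 3.4, "fingers": -1},
  {"tx": 6, "ty": 80, "tz": -76, "wx": 0, "wy": 0, "wz": 5.1, "fingers": -1},
  {"tx": 6, "ty": 80, "tz": -76, "wx": 0, "wy": 0, "wz": 6.8, "fingers": -1},
  {"tx": 6, "ty": 80, "tz": -76, "wx": 0, "wy": 0, "wz": 8.5, "fingers": -1},
  {"tx": 6, "ty": 80, "tz": -76, "wx": 0, "wy": 0, "wz": 10.2, "fingers": -1},
  {"tx": 6, "ty": 80, "tz": -76, "wx": 0, "wy": 0, "wz": 11.9, "fingers": -1},
  {"tx": 6, "ty": 80, "tz": -76, "wx": 0, "wy": 0, "wz": 13.6, "fingers": -1},
  {"tx": 6, "ty": 80, "tz": -76, "wx": 0, "wy": 0, "wz": 15.3, "fingers": -1},
  {"tx": 6, "ty": 80, "tz": -76, "wx": 0, "wy": 0, "wz": 17, "fingers": -1},
])

```text
time_s: 15.25
eef_pos: [0.5498, -0.0031, 0.243]
eef_rot: [-0.393, -3.117, 0.002]
contact_force: [-0.4, -0.2, -1.4]
grip_width: 0.0375
grip_force: 35.0
```

arm_command([
  {"tx": 0, "ty": 0, "tz": 0, "wx": 0, "wy": 0, "wz": 1.7, "fingers": -1},
  {"tx": 0, "ty": 0, "tz": 0, "wx": 0, "wy": 0, "wz": 3.4, "fingers": -1},
  {"tx": 0, "ty": 0, "tz": 0, "wx": 0, "wy": 0, "wz": 5.1, "fingers": -1},
  {"tx": 0, "ty": 0, "tz": 0, "wx": 0, "wy": 0, "wz": 6.8, "fingers": -1},
  {"tx": 0, "ty": 0, "tz": 0, "wx": 0, "wy": 0, "wz": 8.5, "fingers": -1},
  {"tx": 0, "ty": 0, "tz": 0, "wx": 0, "wy": 0, "wz": 10.2, "fingers": -1},
  {"tx": 0, "ty": 0, "tz": 0, "wx": 0, "wy": 0, "wz": 11.9, "fingers": -1},
  {"tx": 0, "ty": 0, "tz": 0, "wx": 0, "wy": 0, "wz": 13.6, "fingers": -1},
  {"tx": 0, "ty": 0, "tz": 0, "wx": 0, "wy": 0, "wz": 15.3, "fingers": -1},
  {"tx": 0, "ty": 0, "tz": 0, "wx": 0, "wy": 0, "wz": 17, "fingers": -1},
])

```text
time_s: 16.25
eef_pos: [0.5497, -0.0028, 0.2429]
eef_rot: [2.395, 2.032, -0.001]
contact_force: [-0.4, -0.1, 0.1]
grip_width: 0.0381
grip_force: 35.0
```

arm_command([
  {"tx": 0, "ty": 0, "tz": 0, "wx": 0, "wy": 0, "wz": 1.7, "fingers": -1},
  {"tx": 0, "ty": 0, "tz": 0, "wx": 0, "wy": 0, "wz": 3.4, "fingers": -1},
  {"tx": 0, "ty": 0, "tz": 0, "wx": 0, "wy": 0, "wz": 5.1, "fingers": -1},
  {"tx": 0, "ty": 0, "tz": 0, "wx": 0, "wy": 0, "wz": 6.8, "fingers": -1},
  {"tx": 0, "ty": 0, "tz": 0, "wx": 0, "wy": 0, "wz": 8.5, "fingers": -1},
  {"tx": 0, "ty": 0, "tz": 0, "wx": 0, "wy": 0, "wz": 10.2, "fingers": -1},
  {"tx": 0, "ty": 0, "tz": 0, "wx": 0, "wy": 0, "wz": 11.9, "fingers": -1},
  {"tx": 0, "ty": 0, "tz": 0, "wx": 0, "wy": 0, "wz": 13.6, "fingers": -1},
  {"tx": 0, "ty": 0, "tz": 0, "wx": 0, "wy": 0, "wz": 15.3, "fingers": -1},
  {"tx": 0, "ty": 0, "tz": 0, "wx": 0, "wy": 0, "wz": 16.2, "fingers": -1},
  {"tx": 0, "ty": 0, "tz": 0, "wx": 0, "wy": 0, "wz": 16.2, "fingers": -1},
])

```text
time_s: 17.35
eef_pos: [0.5497, -0.0026, 0.243]
eef_rot: [3.141, -0.0, -0.001]
contact_force: [-0.4, 0.4, -1.8]
grip_width: 0.0377
grip_force: 35.0
```

Run:
```python
from h import *
st()
for a in (0,-10):
    r=np.radians(a); z=np.array([np.cos(r),np.sin(r),0]); x=np.array([0,0,1.]); goal([.65,0,.35],np.column_stack([x,np.cross(z,x),z]))
```

```text
t 17.35 pos [ 0.5497 -0.0026  0.243 ] head -0.01 z [-0.001 -0.001 -1.   ] F [-0.4  0.4 -1.8] grip 0.0377 35.00069439411163 q [ 0.01  0.43 -0.07  1.68  0.03  1.03 -1.64]
t [ 100.2   -2.6 -107.1] w [1.000e-02 1.801e+01 1.000e-02] rows 10.5
t [ 100.2   -2.6 -107.1] w [-1.56 17.96  1.58] rows 10.5
```

The leg points outward. Tilting the tool to horizontal puts the hole upward, but the wrist needs height for that, so I'll raise it while turning.

arm_command([
  {"tx": 15, "ty": 0, "tz": -40, "wx": 0, "wy": 0, "wz": 0, "fingers": -1},
  {"tx": 30, "ty": 0, "tz": -80, "wx": 0, "wy": 1, "wz": 0, "fingers": -1},
  {"tx": 45, "ty": 0, "tz": -120, "wx": 0, "wy": 2.5, "wz": 0, "fingers": -1},
  {"tx": 60, "ty": 0, "tz": -160, "wx": 0, "wy": 4, "wz": 0, "fingers": -1},
  {"tx": 75, "ty": 0, "tz": -200, "wx": 0, "wy": 5.5, "wz": 0, "fingers": -1},
  {"tx": 90, "ty": 0, "tz": -240, "wx": 0, "wy": 7, "wz": 0, "fingers": -1},
  {"tx": 105, "ty": 0, "tz": -280, "wx": 0, "wy": 8.5, "wz": 0, "fingers": -1},
  {"tx": 120, "ty": 0, "tz": -320, "wx": 0, "wy": 10, "wz": 0, "fingers": -1},
  {"tx": 130, "ty": 0, "tz": -350, "wx": 0, "wy": 11.5, "wz": 0, "fingers": -1},
  {"tx": 140, "ty": 0, "tz": -380, "wx": 0, "wy": 13, "wz": 0, "fingers": -1},
  {"tx": 150, "ty": 0, "tz": -400, "wx": 0, "wy": 14, "wz": 0, "fingers": -1},
  {"tx": 150, "ty": 0, "tz": -400, "wx": 0, "wy": 14, "wz": 0, "fingers": -1},
])

```text
time_s: 18.55
eef_pos: [0.6993, -0.0027, 0.6429]
eef_rot: [2.572, 0.002, 1.8]
contact_force: [0.6, 0.3, -1.3]
grip_width: 0.0381
grip_force: 35.0
```

Run:
```python
from h import *
st()
s=robot.observe(); z=np.array([1,0,0.]); x=np.array([0,0,1.]); goal(s['eef_pos'],np.column_stack([x,np.cross(z,x),z]))
```

```text
t 18.55 pos [ 0.6993 -0.0027  0.6429] head 0.38 z [ 0.94  -0.001 -0.342] F [ 0.6  0.3 -1.3] grip 0.0381 35.000102519989014 q [-0.03  0.06 -0.02  1.66  0.23  0.21 -1.81]
t [0. 0. 0.] w [0.   4.   0.03] rows 2.3
```

arm_command([
  {"tx": 32, "ty": 0, "tz": 15, "wx": 0, "wy": 1, "wz": 0, "fingers": -1},
  {"tx": 64, "ty": 0, "tz": 30, "wx": 0, "wy": 2.5, "wz": 0, "fingers": -1},
  {"tx": 64, "ty": 0, "tz": 30, "wx": 0, "wy": 4, "wz": 0, "fingers": -1},
  {"tx": 64, "ty": 0, "tz": 30, "wx": 0, "wy": 4, "wz": 0, "fingers": -1},
  {"tx": 64, "ty": 0, "tz": 30, "wx": 0, "wy": 4, "wz": 0, "fingers": -1},
  {"tx": 64, "ty": 0, "tz": 30, "wx": 0, "wy": 4, "wz": 0, "fingers": -1},
])

```text
time_s: 19.15
eef_pos: [0.7565, -0.0037, 0.7418]
eef_rot: [2.317, 0.005, 2.117]
contact_force: [-0.1, 0.3, -0.3]
grip_width: 0.0379
grip_force: 34.9
```

Run:
```python
from h import *
st()
s=robot.observe(); print(R.from_rotvec(s['eef_rot']).as_matrix()[:,0].round(4)); z=np.array([1,0,0.]); x=np.array([0,0,1.]); goal(s['eef_pos'],np.column_stack([x,np.cross(z,x),z]))
c=cam('scene'); save(c,'sc3'); d=cam('side'); save(d,'sd3')
def crop(c):
    p=c['T'][:3,:3].T@(s['eef_pos']-c['T'][:3,3]); q=cv2.projectPoints(np.array([[p[0],-p[1],-p[2]]]),np.zeros(3),np.zeros(3),c['mtx'],c['dist'])[0].ravel(); print(q)
    u=int(np.clip(q[0],65,575)); v=int(np.clip(q[1],65,415)); return cv2.resize(c['frame'][v-65:v+65,u-65:u+65,::-1],(400,400),interpolation=cv2.INTER_CUBIC)
cv2.imwrite('pics/fin.png',np.hstack([crop(c),crop(d)]))
```

```text
t 19.15 pos [ 0.7565 -0.0037  0.7418] head 2.86 z [ 0.996 -0.001 -0.09 ] F [-0.1  0.3 -0.3] grip 0.0379 34.94696080684662 q [-0.18  0.12  0.17  1.54  1.25  0.02 -2.84]
[0.09   0.0045 0.9959]
t [0. 0. 0.] w [0.   1.03 0.05] rows 0.6
[280.45948456 -84.13259078]
[152.23405637  -5.66332407]
```

View pics/fin.png

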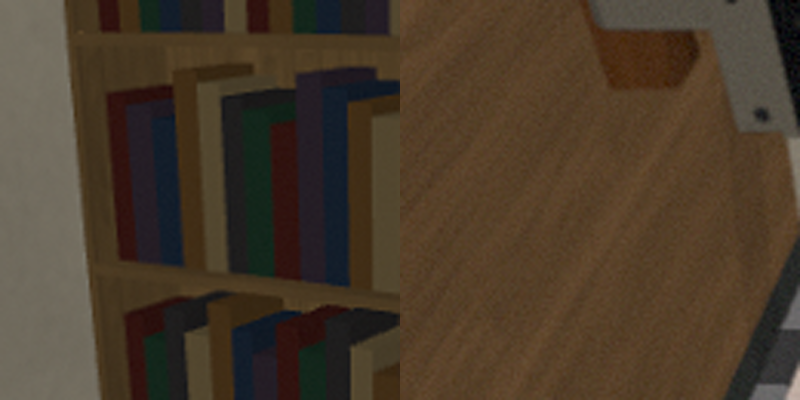

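The leg is only partly in view, at about (650,60) of the picture, still 5° short of vertical and with joint 6 near its limit. I'll fit a planar arm model to the logged poses and choose a better target.

Run:
```python
from h import *
from scipy.optimize import least_squares
D=[((.43,1.68,1.03),(.5497,.243)),((.6158,1.4247,1.1034),(.6493,.2176)),((.06,1.66,.21),(.6993,.6429)),((.12,1.54,.02),(.7565,.7418))]
def fk(p,q):
    h,a,b,d=p; j2,s,f=q[0],q[0]+q[1],sum(q); return np.array([a*np.sin(j2)+b*np.sin(s)+d*np.sin(f),h+a*np.cos(j2)+b*np.cos(s)+d*np.cos(f)])
o=least_squares(lambda p:np.concatenate([fk(p,q)-t for q,t in D]),[.3,.4,.4,.25]); print(o.x.round(3),o.fun.round(3))
for j2 in (-.2,0,.2,.4,.6,.8):
  for j6 in (.2,.35,.5): 
    j4=np.pi/2-j6-j2
    if j4>.3: print(j2,round(j4,2),j6,fk(o.x,(j2,j4,j6)).round(3))
```

```text
[0.246 0.567 0.363 0.329] [-0.002  0.003  0.001 -0.002  0.001 -0.    -0.    -0.001]
-0.2 1.57 0.2 [0.572 0.874]
-0.2 1.42 0.35 [0.557 0.926]
-0.2 1.27 0.5 [0.535 0.976]
0 1.37 0.2 [0.685 0.885]
0 1.22 0.35 [0.67  0.937]
0 1.07 0.5 [0.647 0.987]
0.2 1.17 0.2 [0.797 0.874]
0.2 1.02 0.35 [0.782 0.926]
0.2 0.87 0.5 [0.76  0.976]
0.4 0.97 0.2 [0.905 0.84 ]
0.4 0.82 0.35 [0.891 0.893]
0.4 0.67 0.5 [0.868 0.942]
0.6 0.77 0.2 [1.005 0.786]
0.6 0.62 0.35 [0.99  0.838]
0.6 0.47 0.5 [0.968 0.888]
0.8 0.57 0.2 [1.091 0.713]
0.8 0.42 0.35 [1.077 0.765]
```

arm_command([
  {"tx": 0, "ty": 0, "tz": 0, "wx": 0, "wy": -1.5, "wz": 0, "fingers": -1},
  {"tx": 20, "ty": 0, "tz": 0, "wx": 0, "wy": -3, "wz": 0, "fingers": -1},
  {"tx": 50, "ty": 0, "tz": 0, "wx": 0, "wy": -4, "wz": 0, "fingers": -1},
  {"tx": 85, "ty": 0, "tz": 0, "wx": 0, "wy": -4, "wz": 0, "fingers": -1},
  {"tx": 120, "ty": 0, "tz": 0, "wx": 0, "wy": -4, "wz": 0, "fingers": -1},
  {"tx": 150, "ty": 0, "tz": 5, "wx": 0, "wy": -4, "wz": 0, "fingers": -1},
  {"tx": 180, "ty": 0, "tz": 5, "wx": 0, "wy": -4, "wz": 0, "fingers": -1},
  {"tx": 180, "ty": 0, "tz": 5, "wx": 0, "wy": -4, "wz": 0, "fingers": -1},
  {"tx": 180, "ty": 0, "tz": 5, "wx": 0, "wy": -4, "wz": 0, "fingers": -1},
])

```text
time_s: 20.15
eef_pos: [0.7686, -0.0029, 0.9045]
eef_rot: [-2.637, -0.003, -1.702]
contact_force: [-0.2, -0.9, -0.7]
grip_width: 0.0378
grip_force: 35.0
```

Run:
```python
from h import *
st()
s=robot.observe(); print(R.from_rotvec(s['eef_rot']).as_matrix()[:,0].round(4)); z=np.array([1,0,0.]); x=np.array([0,0,1.]); goal([.78,0,.92],np.column_stack([x,np.cross(z,x),z]))
```

```text
t 20.15 pos [ 0.7686 -0.0029  0.9045] head -0.01 z [ 0.911  0.004 -0.412] F [-0.2 -0.9 -0.7] grip 0.0378 34.9987667798996 q [-0.04  0.44 -0.    0.26  0.04  1.29 -1.6 ]
[ 4.118e-01 -1.000e-04  9.113e-01]
t [18.9 -2.8  4. ] w [-0.04  4.86 -0.01] rows 2.8
```

arm_command([
  {"tx": 0, "ty": -2, "tz": 0, "wx": 0, "wy": 1.5, "wz": 0, "fingers": -1},
  {"tx": 5, "ty": -2, "tz": 0, "wx": 0, "wy": 3, "wz": 0, "fingers": -1},
  {"tx": 5, "ty": -2, "tz": 0, "wx": 0, "wy": 4.86, "wz": 0, "fingers": -1},
  {"tx": 5, "ty": -2, "tz": 0, "wx": 0, "wy": 4.86, "wz": 0, "fingers": -1},
  {"tx": 5, "ty": -2, "tz": 0, "wx": 0, "wy": 4.86, "wz": 0, "fingers": -1},
  {"tx": 5, "ty": -2, "tz": 0, "wx": 0, "wy": 4.86, "wz": 0, "fingers": -1},
])

```text
time_s: 20.75
eef_pos: [0.7716, -0.0035, 0.9016]
eef_rot: [2.234, -0.005, 2.207]
contact_force: [1.2, -0.3, -2.5]
grip_width: 0.038
grip_force: 35.0
```

Run:
```python
from h import *
st()
s=robot.observe(); print(R.from_rotvec(s['eef_rot']).as_matrix()[:,0].round(4)); z=np.array([1,0,0.]); x=np.array([0,0,1.]); goal(s['eef_pos'],np.column_stack([x,np.cross(z,x),z]))
```

```text
t 20.75 pos [ 0.7716 -0.0035  0.9016] head -6.99 z [ 1.    -0.003 -0.012] F [ 1.2 -0.3 -2.5] grip 0.038 35.000152587890625 q [-0.06  0.18  0.02  1.1   0.13  0.31 -1.7 ]
[ 0.0122 -0.0015  0.9999]
t [0. 0. 0.] w [ 0.04  0.14 -0.02] rows 0.1
```

arm_command([
  {"tx": 0, "ty": 0, "tz": 0, "wx": 0, "wy": 0.14, "wz": 0, "fingers": -1},
  {"tx": 0, "ty": 0, "tz": 0, "wx": 0, "wy": 0.14, "wz": 0, "fingers": -1},
  {"tx": 0, "ty": 0, "tz": 0, "wx": 0, "wy": 0.14, "wz": 0, "fingers": -1},
  {"tx": 0, "ty": 0, "tz": 0, "wx": 0, "wy": 0.14, "wz": 0, "fingers": -1},
  {"tx": 0, "ty": 0, "tz": 0, "wx": 0, "wy": 0.14, "wz": 0, "fingers": -1},
])

```text
time_s: 21.25
eef_pos: [0.771, -0.0037, 0.9081]
eef_rot: [2.208, -0.006, 2.232]
contact_force: [0.1, -0.5, -0.9]
grip_width: 0.0377
grip_force: 35.0
```

Run:
```python
from h import *
st(); s=robot.observe(); print('toolx',R.from_rotvec(s['eef_rot']).as_matrix()[:,0].round(4),'qvel',np.abs(s['qvel']).max())
c=cam('wrist'); save(c,'w4'); f=c['frame']; M=np.array(c['mount'])
cv2.imwrite('pics/w4v.png',f[:,:,::-1])
hsv=cv2.cvtColor(f,cv2.COLOR_RGB2HSV); m=(hsv[...,1]>110)&(hsv[...,0]<20)
ys,xs=np.nonzero(m)
Q=np.array([M[:3,:3]@(ray(c,x,y)*c['range_z'][y,x])+M[:3,3] for x,y in zip(xs,ys)])
k=(np.abs(Q[:,1])<.012)&(Q[:,2]>-.05)&(Q[:,2]<.02)&(Q[:,0]<.04)&(Q[:,0]>-.05)
Q=Q[k]; print(len(Q),Q.min(0).round(3),Q.max(0).round(3))
a=np.polyfit(Q[:,0],Q[:,2],1); g=np.abs(Q[:,2]-np.polyval(a,Q[:,0]))<.005; a=np.polyfit(Q[g,0],Q[g,2],1); print('tilt deg',np.degrees(np.arctan(a[0])),a,g.sum())
```

```text
t 21.25 pos [ 0.771  -0.0037  0.9081] head -172.1 z [ 1.    -0.004  0.011] F [ 0.1 -0.5 -0.9] grip 0.0377 35.00003635883331 q [-0.06  0.17  0.03  1.11  0.14  0.28 -1.71]
toolx [-0.0109 -0.0015  0.9999] qvel 0.009787009429556176
11393 [-0.045 -0.012 -0.033] [ 0.04   0.012 -0.029]
tilt deg -0.07758978435863009 [-0.0013542  -0.03054779] 11393
```

View pics/w4v.png

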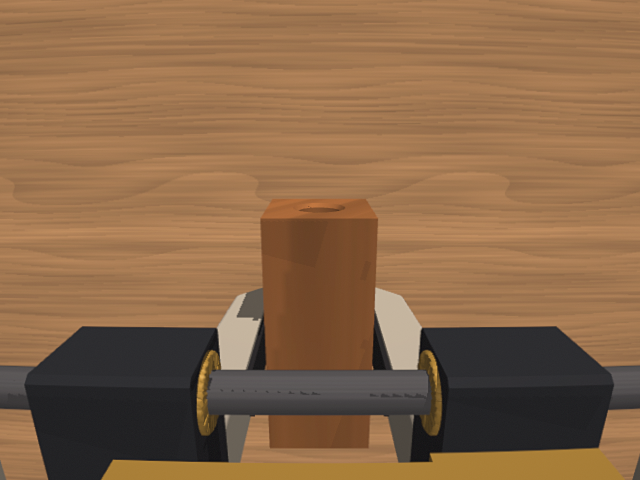

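The wrist view shows the hole in the leg's upper end at (322,209). The leg is straight in the grip and within 0.6° of vertical. I'll let it settle, then hand in.

arm_command([
  {"tx": 0, "ty": 0, "tz": 0, "wx": 0, "wy": 0, "wz": 0, "fingers": -1},
  {"tx": 0, "ty": 0, "tz": 0, "wx": 0, "wy": 0, "wz": 0, "fingers": -1},
  {"tx": 0, "ty": 0, "tz": 0, "wx": 0, "wy": 0, "wz": 0, "fingers": -1},
  {"tx": 0, "ty": 0, "tz": 0, "wx": 0, "wy": 0, "wz": 0, "fingers": -1},
  {"tx": 0, "ty": 0, "tz": 0, "wx": 0, "wy": 0, "wz": 0, "fingers": -1},
  {"tx": 0, "ty": 0, "tz": 0, "wx": 0, "wy": 0, "wz": 0, "fingers": -1},
])

```text
time_s: 21.9
eef_pos: [0.7709, -0.0036, 0.9077]
eef_rot: [2.209, -0.006, 2.232]
contact_force: [0.2, 0.8, -0.6]
grip_width: 0.0381
grip_force: 35.0
```

Run:
```python
from h import *
st(); s=robot.observe(); x=R.from_rotvec(s['eef_rot']).as_matrix()[:,0]; v=np.abs(s['qvel']).max(); print(x.round(4),v)
if x[2]>.9995 and v<.03: print(robot.sign_off())
```

```text
t 21.9 pos [ 0.7709 -0.0036  0.9077] head -171.72 z [ 1.    -0.003  0.011] F [ 0.2  0.8 -0.6] grip 0.0381 34.999796748161316 q [-0.06  0.17  0.03  1.11  0.14  0.28 -1.71]
[-0.0105 -0.0015  0.9999] 0.0017300954942974802
the job is handed in; nothing more can be done
None
```

I tried both ends of the leg on the dowel, pushed the end with the hole fully home, and drew it off; it is now held still in the gripper, hole up within about 0.6° of vertical, roughly 0.9 m above the shelf, and the job was handed in at 21.9 s.

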